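# Reset the gas regulator and lock it under its guard

## Robot

A 6-joint arm with a two-finger parallel gripper is mounted at the origin on the work surface. World frame = base frame: x ahead of the robot, y to its left, z up, the work surface at z = 0. Lengths are in m, angles in degrees, forces in N, time in s.
With the tool pointing down it reaches from about 0.4 to 0.825 m from the base axis. Payload 7 kg.
Tool frame: the origin (TCP) lies on the centre line of the jaws, within the pads' length; the fingertips stand 14 mm ahead of it and the grasp point (between the pads) lies 5 mm behind it; z points along the fingers, x is the direction in which the jaws open and shut, and the axes are right-handed (so a half turn about z gives the same grasp; the last joint's range is limited). The gripper opens to 88 mm and grips with 3 to 60 N. Pads are 19 mm wide; open, the fingers measure 130 mm over their backs; the gripper's body (78 mm by 193 mm) begins 47 mm behind the grasp point.
Start: joints at [84.746, 20.546, 0.682, 0, -70.136, -16.507], TCP at [0.25, 0.627, 0.241] pointing down, gripper open.
Joint ranges: [-176.03, 176.03], [-82.01, 121.73], [-58.28, 71.71], [-173.87, 95.51], [-174.79, -0.11], [-173.66, 173.66]. Speed limits (degrees/s): [136.94, 136.94, 172.46, 180, 180, 180].

## Interface

Orientations are given as [roll, pitch, yaw] about the fixed x, y, z axes, in that order (R = Rz(yaw) Ry(pitch) Rx(roll)).
In Python, from plant import * gives the robot as it stands.
- The arm moves only by the shell command python3 -m handwheel 'ROWS' [OPENING]. ROWS is JSON, a list of rows, each a list of 2 entries, a list of its own where there are three numbers: the shift along the tool's x, y, z each as a share of 0.2 m, from -1 to 1, then the turn, a rotation vector about the tool's x, y, z each as a share of 360 degrees, from -1 to 1. In form: [[[tx, ty, tz], [ax, ay, az]], ...]. A call has 1 to 5 rows; each row is the pose to reach, as a shift and turn from the pose commanded when the call began, along the tool's axes at that moment, turning the shorter way round; what a row does not reach only later rows make up. A row lasts 1/12 s, in which the tool goes at most 41.7 mm and 7.16 degrees, less where a joint would pass 70% of its speed; a pose out of reach is approached as far as the arm can. A call with a number of a shift or a turn outside -1 to 1 is refused whole. A call with a gripper value outside its range is refused whole. OPENING is the closure, from -1 (fully open) to 1 (shut), set as the call begins (- or left out, the last holds). The fingers move at their own pace and stop on an object; the grip force is fixed at half the most. Time passes only in rows, so rows that repeat a pose let the fingers close. It gives the time, the measured TCP pose, the force and the opening at its end, in the units of the state.
- get_obs(): the state, without advancing time (a new reading comes with each control period).
- snapshot(name): name is "scene" or "side" or "wrist"; returns a dict with "color" (420x560x3 uint8, red, green, blue), "z_map" (420x560 float32, m along the optical axis (not along the pixel's ray), 0 where there is no reading), "intrinsics" (3x3 intrinsics, pixels), "rvec" (rotation vector, rad) and "tvec" (3), from world to camera coordinates, as OpenCV has them. Camera axes: x right, y down, z forward; pixel columns grow to the right and rows downward; lengths in m; the calibration is good to about 2 mm. A picture is of the moment at which its call begins.
- close_job(): hands the job in, once; it reports no verdict.
The state is a dict: "clock": time; "joint_pos": joint angles; "qvel": joint speeds; "tau": joint torques, N m; "tool_pos": TCP position; "orientation": TCP orientation; "force": force on the tool from outside, world axes, zero at the start; "moment": the same for the moment, N m; "opening": finger opening in m.
Only numpy, scipy, OpenCV 4.12 (cv2) and the standard library are available. Lean on these libraries where they do the work, as an engineer would, in place of code of your own. Each camera call takes 0.05 s, during which the arm holds its last target. There are 200 camera calls.

## Task

On the gas console, slide the clear guard right back to its open stop, turn the regulator knob until its white pointer points at the middle of the green dot, then slide the guard fully home over the knob to lock the setting. The knob must end on the green dot; do not push aside or knock over the things around it.

Things in the scene. Friction and masses are not known exactly. Their poses are not given: they have to be found in the camera images.
- console: White gas-flow regulator console, a fixed box 180 (x) x 260 (y) x 60 mm high; origin under its centre, its -x side nearest the robot. On its grey top: a knob in a white dial (88 mm diameter) at x=-20, y=70 mm; a clear guard on two low rails along y (6 mm high), ending in dark stop bars at y=121 (home) and y=-99 mm (open); a gauge, 13 mm high, on the far strip.
- knob (a joint): Angle of the regulator knob, rad, counter-clockwise from above positive, range -2.75 to 2.75; 0 when its white pointer line points along the console's -x (to the operator's side). It stays where it is left.
- knob_grip (a point): Point on the knob's axis 27 mm above the console top, at grip height; its x axis is where the pointer points, z up. Black knob: round foot 42 mm diameter, 3 to 11 mm above the console top; on it a straight grip bar 42 mm long (x), 14 mm thick (y), from 11 to 39 mm above the console top. The white pointer line runs from the knob's middle to one end of the bar and down that end.
- guard (a joint): Travel of the clear guard, m: 0 = home against its stop, fully over the knob; 0.115 = open stop, the knob quite free. It grows along the console's -y. Sliding takes about 2 N; it stays where it is left.
- guard_fin (a point): Middle of the blue upright fin on the guard's roof, 68 mm above the console top; axes as the console's. Fin: 40 mm (x) by 12 mm thick (y, the sliding direction), 53 to 83 mm above the console top. Guard: clear box 96 (x) x 90 mm (y), fin at its middle, roof top 53 mm above the console top, walls 4 mm, closed at its -y end, open at its +y end so that it slides over the knob.
- green_dot_c (a point): Centre of the green set-point dot, 10 mm diameter, 1.5 mm thick, flat on the dial 28 to 39 mm from the knob's axis. Its side of the dial changes.
- red_dot_c (a point): Centre of the red dot, same size, on the other side of the dial: not wanted.
- vial: Bystander, not to be disturbed: small closed metal vial, 26 mm diameter, 50 mm high, standing in front of the console; origin under its centre.
- petri: Bystander, not to be disturbed: closed petri dish with green contents, 62 mm diameter, 14 mm high; origin under its centre.
- weight: Bystander, not to be disturbed: brass calibration weight, 22 mm diameter, 26 mm high, standing on the console's far strip; origin under its centre.
- screwdriver: Bystander, not to be disturbed: screwdriver with a red handle, lying beyond the console.
- beaker: Bystander, not to be disturbed: glass beaker, 60 mm diameter, 75 mm high, beside the console's +y end; origin under its centre.
- weigh_tray: Bystander, not to be disturbed: open blue weighing tray 80 x 70 x 14 mm beside the console's -y end; origin under its centre.
- reagent: Bystander, not to be disturbed: amber bottle with blue cap, 54 mm diameter, 110 mm high; origin under its centre.

How it is judged (in metres and radians):
On the way, in this order (a step that is already met when the one before it is completed fails the run):
1. the guard is slid back to its open stop (within 8 mm) (value of joint guard above 0.107 m), for 0.1 s.
2. the knob's pointer is on the green dot while the guard is still off the knob (y of green_dot_c in the frame of knob_grip between -0.003 and 0.003 m and x of green_dot_c in the frame of knob_grip above 0.01 m and value of joint guard above 0.07 m), for 0.2 s.
At the end, for the whole second after the job is handed in: The guard is home over the knob (within 4 mm of its stop), the line of the pointer passes within 3 mm of the green dot's centre on the dot's side of the knob, both are at rest, and no bystander has been moved by more than 25 mm or tipped (y of green_dot_c in the frame of knob_grip between -0.003 and 0.003 m and x of green_dot_c in the frame of knob_grip above 0.01 m and value of joint guard below 0.004 m and velocity of joint guard between -0.01 and 0.01 m/s and velocity of joint knob between -0.05 and 0.05 rad/s); the robot touches nothing.
It fails at once if a bystander is moved more than 25 mm from where it stood (distance of any of vial, petri, weight, screwdriver, beaker, weigh_tray, reagent from where it was at the start of the episode above 0.025 m).
It fails at once if a standing bystander is tipped over (angle between any of vial, petri, weight, beaker, weigh_tray, reagent's own z axis and vertical above 0.6 rad).
It also fails if it takes over 64 s, if anything falls off the work surface, if the arm or the gripper's body presses on something with over 40 N, if the wrist force passes 120 N, or if a joint passes its speed limit or range.

## Working session

There is one attempt and no reset: what is moved stays moved. The work goes in short steps, Python scripts to look and compute and a shell command to move; the robot and the scene stay as the last step left them, time stands still between calls to the robot, and variables do not carry over. Pictures are saved under pics/ and viewed, about 8 in all and at most 12, crops included, and the job is handed in when it is done.

```bash
mkdir -p pics; cat > h.py <<'E'
from plant import *
import numpy as np, cv2
from scipy.spatial.transform import Rotation as R
def save(s,n): cv2.imwrite(f'pics/{n}.png', s['color'][:,:,::-1])
def cam(s):
    Rm=cv2.Rodrigues(np.array(s['rvec'],float))[0]; return Rm, np.array(s['tvec'],float).ravel(), np.array(s['intrinsics'])
def ray(s,u,v,z):
    Rm,t,K=cam(s); d=Rm.T@np.linalg.inv(K)@np.array([u,v,1.]); c=-Rm.T@t
    return c+d*(z-c[2])/d[2]
def pt(s,u,v):
    Rm,t,K=cam(s); return Rm.T@(np.linalg.inv(K)@np.array([u,v,1.])*s['z_map'][int(v),int(u)]-t)
def proj(s,P):
    Rm,t,K=cam(s); p=K@(Rm@np.array(P)+t); return p[:2]/p[2]
E
python3 - <<'E'
from h import *
import pickle
o=get_obs(); print(o['clock'],o['tool_pos'],o['orientation'],o['opening'])
S={n:snapshot(n) for n in('scene','side','wrist')}
pickle.dump(S,open('s0.pkl','wb'))
for n in S:
    R_,t,K=cam(S[n]); print(n,-R_.T@t)
cv2.imwrite('pics/a.png',S['scene']['color'][:,:,::-1])
cv2.imwrite('pics/b.png',cv2.resize(np.hstack([S['side']['color'],S['wrist']['color']]),(800,300))[:,:,::-1])
E
```

```text
0.0 [0.25008365 0.6264526  0.23964972] [-1.79992394e+02 -9.31658395e-02 -1.11768869e+02] 0.08780982876468582
scene [0.98382843 0.1412414  0.80403809]
side [ 0.33189131 -0.49156394  0.42656378]
wrist [0.31937543 0.60009582 0.38448947]
```

View pics/a.png

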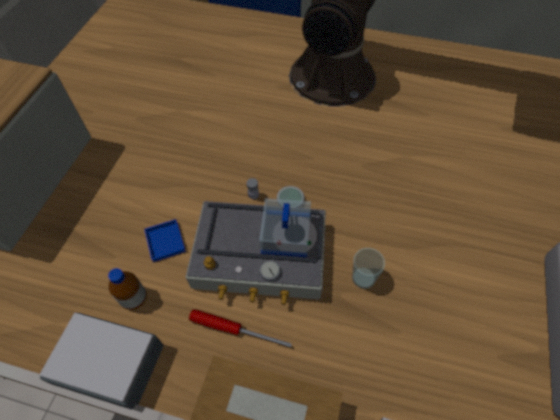

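View pics/b.png

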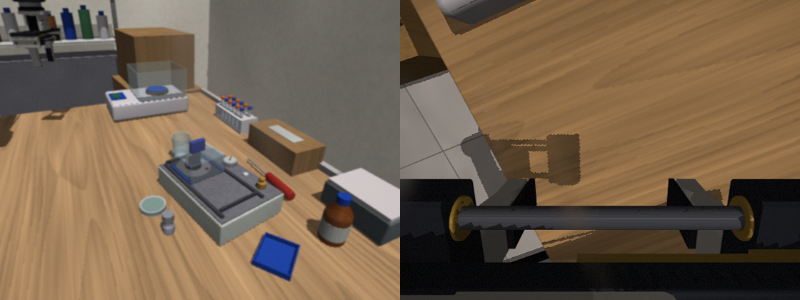

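The scene view shows the console around (258,250), the blue fin at (286,214), the vial at (253,188), the petri at (290,197), the beaker at (368,268) and the weight at (208,263). In the side view the fin is at about (197,145) of the small picture.

```bash
python3 - <<'E'
from h import *
import pickle
S=pickle.load(open('s0.pkl','rb'))
cen={}
for n in('scene','side'):
    s=S[n]; hsv=cv2.cvtColor(s['color'],cv2.COLOR_RGB2HSV)
    m=cv2.inRange(hsv,(108,120,60),(128,255,255))
    k,l,st,c=cv2.connectedComponentsWithStats(m)
    for i in range(1,k):
        if st[i,4]>25: print(n,st[i],c[i].round(1),pt(s,*c[i].round()).round(3))
s=S['scene']
# console top: points with world height 0.05-0.064
Rm,t,K=cam(s); v,u=np.mgrid[:420,:560]; z=s['z_map']
P=((np.stack([u,v,np.ones_like(u)],-1)@np.linalg.inv(K).T)*z[...,None]-t)@Rm
h=P[...,2]; m=((h>.05)&(h<.072)&(z>0)).astype(np.uint8)
m[:180]=0;m[310:]=0;m[:,:180]=0;m[:,335:]=0
m=cv2.morphologyEx(m,cv2.MORPH_OPEN,np.ones((3,3)))
q=P[(m>0)][:,:2].astype(np.float32); print(cv2.minAreaRect(q), np.median(h[m>0]))
for nm,(a,b) in dict(vial=(253,186),weight=(208,262),beaker=(368,262),petri=(290,190)).items(): print(nm,P[b,a].round(3))
cv2.imwrite('pics/c.png',cv2.resize(s['color'][180:305,180:340],(800,625),interpolation=cv2.INTER_CUBIC)[:600,:,::-1])
E
```

```text
scene [280 203  11  22 141] [285.4 212.9] [0.568 0.022 0.142]
scene [ 145  220   40   40 1088] [164.4 240. ] [ 0.616 -0.234  0.002]
scene [261 250  45   6 112] [281.5 252.4] [0.613 0.028 0.075]
scene [109 269  14  13 140] [115.3 275. ] [ 0.754 -0.237  0.111]
side [ 86  12  21  43 443] [94.8 36.6] [0.365 1.862 0.249]
side [206 121  27   8 170] [218.9 124.2] [0.622 0.542 0.118]
side [153 130  23  10  96] [165.1 135.2] [0.48  0.619 0.08 ]
side [266 194  20  21 284] [276.  203.6] [0.562 0.015 0.131]
side [239 231  30  26 147] [253.5 243.6] [0.517 0.008 0.067]
side [472 269  22  20 323] [482.4 278. ] [ 0.743 -0.246  0.109]
side [ 353  326   66   67 2758] [386.6 357.9] [ 0.617 -0.233  0.003]
((0.5960219502449036, -0.026798859238624573), (0.1786283701658249, 0.2601865828037262), 10.414335250854492) 0.05939182519058006
vial [ 0.461 -0.081  0.049]
weight [ 0.675 -0.097  0.084]
beaker [0.564 0.193 0.026]
petri [ 0.425 -0.007  0.015]
```

View pics/c.png

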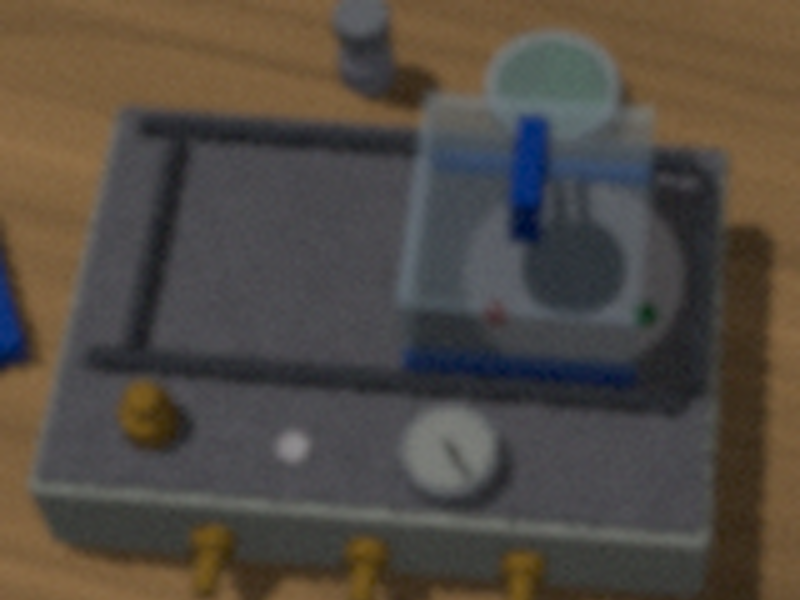

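```bash
cat >> h.py <<'E'
def go(target,yaw):
    o=get_obs(); Rt=R.from_euler('xyz',o['orientation'],degrees=True); Rg=R.from_euler('xyz',[180,0,yaw],degrees=True)
    d=Rt.inv().apply(np.array(target)-o['tool_pos'])/.2; w=np.degrees((Rt.inv()*Rg).as_rotvec())
    print('clock',round(o['clock'],2),'pos',np.round(o['tool_pos'],4),'rpy',np.round(o['orientation'],2),'F',np.round(o['force'],1),'open',round(o['opening'],4))
    print('shift shares',d.round(4),'turn shares',(w/360).round(5),'deg',w.round(2))
E
M="python3 -m handwheel"
for i in 1 2 3; do $M '[[[0.555,-0.649,0],[0,0,0]],[[0.555,-0.649,0],[0,0,0]],[[0.555,-0.649,0],[0,0,0]],[[0.555,-0.649,0],[0,0,0]],[[0.555,-0.649,0],[0,0,0]]]' ; done
$M '[[[0.555,-0.649,0],[0,0,-0.089]],[[0.555,-0.649,0],[0,0,-0.089]],[[0.555,-0.649,0],[0,0,-0.089]],[[0.555,-0.649,0],[0,0,-0.089]],[[0.555,-0.649,0],[0,0,-0.089]]]'
python3 -c "
from h import *
go([.568,.022,.2],-79.6)
s=snapshot('wrist');save(s,'w1')
import pickle;pickle.dump(s,open('w1.pkl','wb'))"
```

```text
clock: 0.57
tool_pos: [0.3312, 0.4704, 0.2409]
orientation: [180.0, -0.1, -111.9]
force: [-0.5, 1.1, -0.0]
opening: 0.0877
clock: 0.98
tool_pos: [0.4103, 0.3195, 0.2406]
orientation: [180.0, -0.1, -111.9]
force: [-0.2, 0.1, -0.9]
opening: 0.0878
clock: 1.4
tool_pos: [0.4899, 0.1685, 0.2404]
orientation: [-180.0, -0.1, -112.0]
force: [1.5, 0.7, 0.4]
opening: 0.0876
clock: 1.82
tool_pos: [0.5687, 0.0195, 0.2403]
orientation: [180.0, -0.0, -79.5]
force: [0.7, 0.5, 0.4]
opening: 0.0875
clock 1.82 pos [0.5687 0.0195 0.2403] rpy [ 1.7997e+02 -2.0000e-02 -7.9470e+01] F [0.7 0.5 0.4] open 0.0875
shift shares [-0.013   0.0012  0.2014] turn shares [ 7.0e-05 -5.0e-05  3.6e-04] deg [ 0.03 -0.02  0.13]
```

View pics/w1.png

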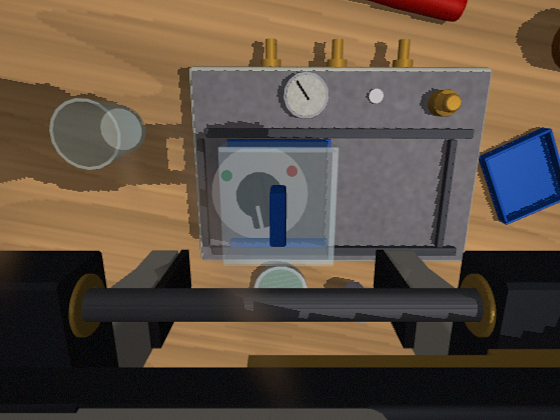

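The wrist view shows the fin at (278,215), the jaws centred near column 278, the green dot at (226,176), the red dot at (292,171), and the console almost square to the image.

```bash
python3 - <<'E'
from h import *
import pickle
s=pickle.load(open('w1.pkl','rb')); S=pickle.load(open('s0.pkl','rb'))
hsv=cv2.cvtColor(s['color'],cv2.COLOR_RGB2HSV)
m=cv2.inRange(hsv,(108,150,40),(128,255,255)); m[:150]=0;m[:,:262]=0;m[:,295:]=0;m[250:]=0
ys,xs=np.nonzero(m); print(xs.min(),xs.max(),ys.min(),ys.max(), np.median(s['z_map'][m>0]))
P=np.array([pt(s,a,b) for a,b in zip(xs,ys)]); print('z pct',np.percentile(P[:,2],[5,50,95]).round(4))
T=P[P[:,2]>np.percentile(P[:,2],95)-.004][:,:2].astype(np.float32); print('fin top',cv2.minAreaRect(T),T.mean(0))
Rm,t,K=cam(s); v,u=np.mgrid[:420,:560]
Q=((np.stack([u,v,np.ones_like(u)],-1)@np.linalg.inv(K).T)*s['z_map'][...,None]-t)@Rm
mm=(Q[...,2]>.052)&(Q[...,2]<.068); mm[250:]=0; print('console z',np.median(Q[...,2][mm]))
# far edge line for yaw: first console-height pixel in each column
e=np.array([Q[np.argmax(mm[:,c]),c,:2] for c in range(200,480)],np.float32)
l=cv2.fitLine(e,cv2.DIST_HUBER,0,.01,.01).ravel(); print('edge angle',np.degrees(np.arctan2(l[1],l[0])),l[2:])
# fin by two views, rays at top height
a,b=[x.astype(float) for x in(xs,ys)]
for n,lo in(('green',(50,90,40,85)),('red',(0,90,80,10))):
    q=cv2.inRange(hsv,(lo[0],lo[1],lo[2]),(lo[3],255,255)); q[:150]=0;q[200:]=0;q[:,:200]=0;q[:,310:]=0
    yy,xx=np.nonzero(q); print(n,xx.mean(),yy.mean(),len(xx),ray(s,xx.mean(),yy.mean(),.064))
E
```

```text
270 285 185 246 0.2538522
z pct [0.127  0.1434 0.1446]
fin top ((0.5935564637184143, 0.0285386573523283), (0.09752678126096725, 0.010747350752353668), 10.095694541931152) [0.56599295 0.0236632 ]
console z 0.06062578404952834
edge angle -79.45022 [ 0.6817839  -0.01013433]
green 226.66666666666666 173.53333333333333 15 [0.57464593 0.07269396 0.064     ]
red 291.4237288135593 170.33898305084745 59 [0.5880841  0.01606106 0.064     ]
```

```bash
M="python3 -m handwheel"
$M '[[[-0.021,0.005,0.2],[0,0,0]],[[-0.021,0.005,0.4],[0,0,0]],[[-0.021,0.005,0.54],[0,0,0]],[[-0.021,0.005,0.54],[0,0,0]],[[-0.021,0.005,0.54],[0,0,0]]]'
$M '[[[0,0,0],[0,0,0]],[[0,0,0],[0,0,0]],[[0,0,0],[0,0,0]],[[0,0,0],[0,0,0]],[[0,0,0],[0,0,0]]]' 1
$M '[[[0,0,0],[0,0,0]],[[0,0,0],[0,0,0]],[[0,0,0],[0,0,0]],[[0,0,0],[0,0,0]],[[0,0,0],[0,0,0]]]'
python3 -c "
from h import *
go([.567,.0235,.132],-79.5)"
```

```text
clock: 2.28
tool_pos: [0.5656, 0.0258, 0.1314]
orientation: [179.8, -0.0, -79.7]
force: [0.0, -0.5, 0.6]
opening: 0.0876
clock: 2.7
tool_pos: [0.5663, 0.0261, 0.1331]
orientation: [-180.0, 0.0, -79.7]
force: [-0.5, -0.2, -0.3]
opening: 0.0596
clock: 3.12
tool_pos: [0.5661, 0.026, 0.1326]
orientation: [-180.0, -0.0, -79.7]
force: [0.0, 0.4, -0.6]
opening: 0.0267
clock 3.12 pos [0.5661 0.026  0.1326] rpy [-180.     -0.    -79.72] F [ 0.   0.4 -0.6] open 0.0267
shift shares [ 0.013  -0.0021  0.0029] turn shares [-0.      -0.      -0.00061] deg [-0.   -0.   -0.22]
```

```bash
M="python3 -m handwheel"
$M '[[[0,0,0],[0,0,0]],[[0,0,0],[0,0,0]],[[0,0,0],[0,0,0]],[[0,0,0],[0,0,0]],[[0,0,0],[0,0,0]]]'
$M '[[[0.06,0,0],[0,0,0]],[[0.12,0,0],[0,0,0]],[[0.18,0,0],[0,0,0]],[[0.24,0,0],[0,0,0]],[[0.3,0,0],[0,0,0]]]'
$M '[[[0.03,0,0],[0,0,0]],[[0.06,0,0],[0,0,0]],[[0.09,0,0],[0,0,0]],[[0.09,0,0],[0,0,0]],[[0.09,0,0],[0,0,0]]]'
python3 -c "
from h import *
go([.567,.0235,.132],-79.5)"
```

```text
clock: 3.53
tool_pos: [0.5661, 0.0258, 0.1325]
orientation: [180.0, -0.0, -79.7]
force: [1.0, -1.6, -0.6]
opening: 0.0123
clock: 3.95
tool_pos: [0.5771, -0.0344, 0.1325]
orientation: [-180.0, 0.0, -79.7]
force: [0.8, 2.0, -0.7]
opening: 0.0116
clock: 4.37
tool_pos: [0.5802, -0.0514, 0.1326]
orientation: [-180.0, -0.0, -79.8]
force: [1.9, -0.9, -0.8]
opening: 0.0117
clock 4.37 pos [ 0.5802 -0.0514  0.1326] rpy [-1.800e+02 -3.000e-02 -7.975e+01] F [ 1.9 -0.9 -0.8] open 0.0117
shift shares [-0.3801 -0.0017  0.0026] turn shares [-1.0e-05 -8.0e-05 -6.9e-04] deg [-0.   -0.03 -0.25]
```

```bash
M="python3 -m handwheel"
for i in 1 2 3 4; do $M '[[[0.01,0,0],[0,0,0]],[[0.02,0,0],[0,0,0]],[[0.02,0,0],[0,0,0]]]' | egrep 'pos|force'; done
```

```text
tool_pos: [0.5808, -0.0546, 0.1326]
force: [0.8, -0.1, -0.1]
tool_pos: [0.5815, -0.0587, 0.1326]
force: [0.8, 0.9, -1.8]
tool_pos: [0.5823, -0.0629, 0.1326]
force: [2.1, 1.5, -1.6]
tool_pos: [0.583, -0.0669, 0.1326]
force: [1.4, 0.4, -2.0]
```

```bash
M="python3 -m handwheel"
for i in 1 2 3; do $M '[[[0.01,0,0],[0,0,0]],[[0.02,0,0],[0,0,0]],[[0.02,0,0],[0,0,0]]]' | egrep 'pos|force'; done
```

```text
tool_pos: [0.5837, -0.0708, 0.1326]
force: [0.7, 0.2, -2.1]
tool_pos: [0.5843, -0.0738, 0.1326]
force: [-0.0, 6.0, -1.1]
tool_pos: [0.5843, -0.0742, 0.1325]
force: [-6.3, 26.0, 6.4]
```

```bash
M="python3 -m handwheel"
$M '[[[-0.015,0,0],[0,0,0]],[[-0.015,0,0],[0,0,0]],[[-0.015,0,0],[0,0,0]],[[-0.015,0,0],[0,0,0]],[[-0.015,0,0],[0,0,0]]]' 0
$M '[[[0,0,0],[0,0,0]],[[0,0,-0.1],[0,0,0]],[[0,0,-0.3],[0,0,0]],[[0,0,-0.5],[0,0,0]],[[0,0,-0.5],[0,0,0]]]'
$M '[[[-0.2,0,0],[0,0,0]],[[-0.4,0,0],[0,0,0]],[[-0.57,0,0],[0,0,0]],[[-0.57,0,0],[0,0,0]],[[-0.57,0,0],[0,0,0]]]'
python3 -c "
from h import *
go([.5636,.0385,.092],-79.6)
s=snapshot('wrist')
import pickle;pickle.dump(s,open('w2.pkl','wb'))
cv2.imwrite('pics/w2.png',cv2.resize(s['color'][60:260,160:460],(780,520),interpolation=cv2.INTER_CUBIC)[:,:,::-1])"
```

```text
clock: 6.53
tool_pos: [0.5844, -0.076, 0.1325]
orientation: [180.0, -0.0, -79.7]
force: [0.3, -0.5, -0.3]
opening: 0.0393
clock: 6.95
tool_pos: [0.5883, -0.0761, 0.2411]
orientation: [-179.3, -0.2, -79.7]
force: [2.1, 0.8, 1.7]
opening: 0.0442
clock: 7.37
tool_pos: [0.564, 0.0382, 0.2328]
orientation: [-180.0, 0.0, -79.6]
force: [0.4, 0.4, -0.2]
opening: 0.0442
clock 7.37 pos [0.564  0.0382 0.2328] rpy [-179.98    0.    -79.57] F [ 0.4  0.4 -0.2] open 0.0442
shift shares [-0.0019  0.0017  0.7039] turn shares [-6.e-05  0.e+00  9.e-05] deg [-0.02  0.    0.03]
```

View pics/w2.png

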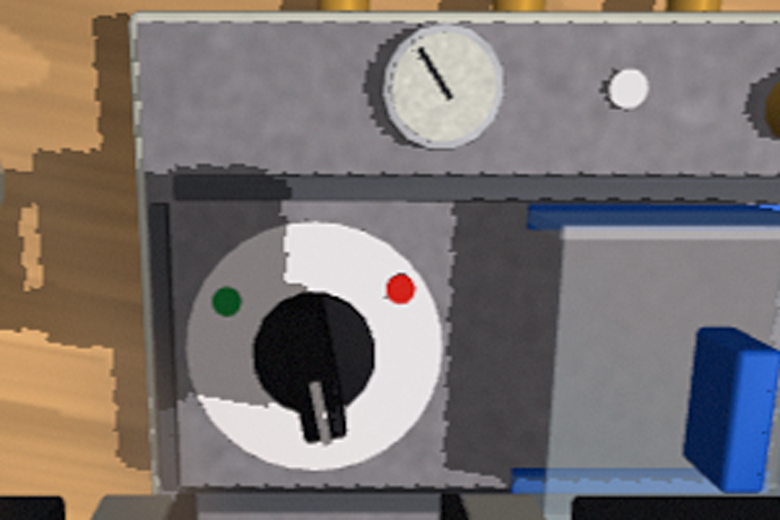

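The close view shows the guard open, the knob bar from (316,383) to (325,445) in the crop (pointer close to -x), the green dot at (227,301), the red dot at (400,289) and the dial centred at about (315,346).

```bash
cat > meas.py <<'E'
from h import *
def measure(s,pline=None,kc=None):
    hsv=cv2.cvtColor(s['color'],cv2.COLOR_RGB2HSV); out={}
    def roi(m):
        q=np.zeros_like(m); q[140:252,225:335]=m[140:252,225:335]; return q
    for n,lo,hi in(('green',(55,120,40),(85,255,255)),('red',(0,150,120),(8,255,255))):
        k,l,st,c=cv2.connectedComponentsWithStats(roi(cv2.inRange(hsv,lo,hi)))
        i=1+np.argmax(st[1:,4]); z=pt(s,*c[i].round())[2]; out[n]=ray(s,*c[i],.0625); print(n,st[i,4],c[i].round(1),'depth z',round(z,4),out[n].round(4))
    return out
def ang(a): return np.degrees(np.arctan2(a[1],a[0]))
E
python3 - <<'E'
from meas import *
import pickle
s=pickle.load(open('w2.pkl','rb')); o=measure(s)
cv=lambda x,y:(160+(x+.5)/2.6-.5,60+(y+.5)/2.6-.5)
# dial outline: left/right/top/bottom extremes in the crop at dial height
L,Rr,T,B=[ray(s,*cv(*p),.0615) for p in((187,346),(442,346),(315,222),(315,470))]
print('dial c',(L+Rr)/2,(T+B)/2,np.linalg.norm(L-Rr),np.linalg.norm(T-B))
Rm,t,K=cam(s); v,u=np.mgrid[:420,:560]
Q=((np.stack([u,v,np.ones_like(u)],-1)@np.linalg.inv(K).T)*s['z_map'][...,None]-t)@Rm
roi=np.zeros((420,560),bool); roi[140:250,225:335]=1
m=(Q[...,2]>.092)&(Q[...,2]<.106)&roi
r=cv2.minAreaRect(Q[m][:,:2].astype(np.float32)); print('bar',r,np.median(Q[m][:,2]),m.sum())
hsv=cv2.cvtColor(s['color'],cv2.COLOR_RGB2HSV)
w=m&(hsv[...,2]>90); X=Q[w][:,:2]; 
l=cv2.fitLine(X.astype(np.float32),cv2.DIST_L2,0,.01,.01).ravel(); print('pointer n',w.sum(),X.mean(0),'angle',np.degrees(np.arctan2(l[1],l[0])))
c=np.array(r[0]); P=Q[m][:,:2]
l2=cv2.fitLine(P.astype(np.float32),cv2.DIST_L2,0,.01,.01).ravel(); print('bar fit angle',np.degrees(np.arctan2(l2[1],l2[0])),l2[2:])
for nm,cc in(('bar',c),('dial',((L+Rr)/2)[:2]),('nom',np.array([.5636,.0385]))):
    print(nm,cc.round(4),'pointer',ang(X.mean(0)-cc),'green',ang(o['green'][:2]-cc),'red',ang(o['red'][:2]-cc),np.linalg.norm(o['green'][:2]-cc))
E
```

```text
green 85 [246.6 175.4] depth z 0.0631 [0.5728 0.0731 0.0625]
red 88 [313.5 170.8] depth z 0.0635 [0.5875 0.0159 0.0625]
dial c [0.56257112 0.04077368 0.0615    ] [0.56098044 0.04029915 0.0615    ] 0.08799153906878958 0.0880197531267566
bar ((0.5613219141960144, 0.041046392172575), (0.04257240146398544, 0.013975224457681179), 21.416122436523438) 0.09955492533880347 910
pointer n 113 [0.55026169 0.03703416] angle 15.828763
bar fit angle 21.435026 [0.5625227  0.04133499]
bar [0.5613 0.041 ] pointer -160.0611515413438 green 70.27392203716262 red -43.76617261677811 0.0340989116250559
dial [0.5626 0.0408] pointer -163.1015828456901 green 72.41378561918263 red -44.85114456864719 0.033957661899715476
nom [0.5636 0.0385] pointer -173.72854412027354 green 75.0799600059806 red -43.30808980808873 0.03585302385478392
```

```bash
M="python3 -m handwheel"
$M '[[[-0.015,0.01,0],[0,0,-0.0304]],[[-0.015,0.01,0.2],[0,0,-0.0304]],[[-0.015,0.01,0.4],[0,0,-0.0304]],[[-0.015,0.01,0.4],[0,0,-0.0304]],[[-0.015,0.01,0.4],[0,0,-0.0304]]]'
python3 -c "
from h import *
go([.5615,.0408,.093],-68.6)"
```

```text
clock: 7.83
tool_pos: [0.5607, 0.0378, 0.1514]
orientation: [179.7, -0.0, -68.9]
force: [0.9, -0.1, 1.3]
opening: 0.0437
clock 7.83 pos [0.5607 0.0378 0.1514] rpy [ 1.7971e+02 -3.0000e-02 -6.8870e+01] F [ 0.9 -0.1  1.3] open 0.0437
shift shares [-0.0128 -0.0109  0.2918] turn shares [ 8.0e-04 -9.0e-05 -7.6e-04] deg [ 0.29 -0.03 -0.28]
```

```bash
M="python3 -m handwheel"
$M '[[[0,0,0],[0,0,0]],[[0,0,0],[0,0,0]],[[0,0,0],[0,0,0]]]' >/dev/null
python3 -c "
from h import *
go([.5615,.0408,.093],-68.6)"
```

```text
clock 8.08 pos [0.563  0.0395 0.1548] rpy [-1.798e+02 -1.000e-02 -6.880e+01] F [-0.4 -0.4 -0.5] open 0.0435
shift shares [-0.0087  0.0057  0.3089] turn shares [-5.6e-04 -4.0e-05 -5.5e-04] deg [-0.2  -0.01 -0.2 ]
```

```bash
M="python3 -m handwheel"
$M '[[[-0.006,0.003,0.15],[0,0,0]],[[-0.006,0.003,0.25],[0,0,0]],[[-0.006,0.003,0.305],[0,0,0]],[[-0.006,0.003,0.305],[0,0,0]],[[-0.006,0.003,0.305],[0,0,0]]]'
$M '[[[0,0,0],[0,0,0]],[[0,0,0],[0,0,0]],[[0,0,0],[0,0,0]],[[0,0,0],[0,0,0]],[[0,0,0],[0,0,0]]]' 1
$M '[[[0,0,0],[0,0,0]],[[0,0,0],[0,0,0]],[[0,0,0],[0,0,0]],[[0,0,0],[0,0,0]],[[0,0,0],[0,0,0]]]'
python3 -c "
from h import *
go([.5615,.0408,.093],-68.6)"
```

```text
clock: 8.5
tool_pos: [0.5612, 0.0403, 0.0923]
orientation: [-180.0, -0.0, -68.8]
force: [1.5, 0.3, 0.3]
opening: 0.0436
clock: 8.92
tool_pos: [0.561, 0.0403, 0.0922]
orientation: [-179.9, -0.0, -68.8]
force: [5.8, -12.4, 2.4]
opening: 0.0161
clock: 9.33
tool_pos: [0.5614, 0.0392, 0.0922]
orientation: [-180.0, -0.1, -68.8]
force: [2.6, -7.1, 1.2]
opening: 0.0136
clock 9.33 pos [0.5614 0.0392 0.0922] rpy [-1.7997e+02 -1.0000e-01 -6.8760e+01] F [ 2.6 -7.1  1.2] open 0.0136
shift shares [-0.0073 -0.0036 -0.004 ] turn shares [-8.0e-05 -2.7e-04 -4.4e-04] deg [-0.03 -0.1  -0.16]
```

```bash
M="python3 -m handwheel"
$M '[[[0.005,0.0015,0],[0,0,0]],[[0.005,0.0015,0],[0,0,0]],[[0.005,0.0015,0],[0,0,0]]]'
for i in 1 2 3 4 5; do $M '[[[0,0,0],[0,0,0.0182]],[[0,0,0],[0,0,0.0364]],[[0,0,0],[0,0,0.0546]],[[0,0,0],[0,0,0.0728]],[[0,0,0],[0,0,0.0728]]]' | egrep 'ori|force|open|pos'; done
```

```text
clock: 9.58
tool_pos: [0.5614, 0.0391, 0.0922]
orientation: [-179.9, -0.0, -68.8]
force: [1.2, -3.4, 3.6]
opening: 0.0135
tool_pos: [0.5614, 0.0393, 0.0922]
orientation: [-179.9, 0.0, -95.3]
force: [1.0, -1.8, 6.3]
opening: 0.0138
tool_pos: [0.5615, 0.0395, 0.0922]
orientation: [-179.9, 0.1, -121.3]
force: [1.5, -1.6, 4.7]
opening: 0.0136
tool_pos: [0.5616, 0.0396, 0.0922]
orientation: [-180.0, 0.1, -147.5]
force: [1.9, -1.4, 4.7]
opening: 0.0136
tool_pos: [0.5618, 0.0396, 0.0921]
orientation: [180.0, 0.1, -173.5]
force: [3.8, -0.6, 4.2]
opening: 0.014
tool_pos: [0.562, 0.0396, 0.0922]
orientation: [179.9, 0.1, 160.4]
force: [4.4, -1.7, 4.8]
opening: 0.0136
```

```bash
M="python3 -m handwheel"
$M '[[[0,0,0],[0,0,0]],[[0,0,0],[0,0,0]],[[0,0,0],[0,0,0]],[[0,0,0],[0,0,0]],[[0,0,0],[0,0,0]]]' 0
$M '[[[0,0,0],[0,0,0]],[[0,0,-0.1],[0,0,0]],[[0,0,-0.3],[0,0,0]],[[0,0,-0.5],[0,0,0]],[[0,0,-0.7],[0,0,0]]]' |head -2
for i in 1 2 3 4; do $M '[[[0,0,0],[0,0,-0.0834]],[[0,0,0],[0,0,-0.0834]],[[0,0,0],[0,0,-0.0834]],[[0,0,0],[0,0,-0.0834]],[[0,0,0],[0,0,-0.0834]]]' | egrep 'ori|pos'; done
python3 - <<'E'
from meas import *
import pickle
go([.5615,.0408,.093],-79.6)
s=snapshot('wrist'); pickle.dump(s,open('w3.pkl','wb'))
cv2.imwrite('pics/w3.png',cv2.resize(s['color'][60:260,160:460],(780,520),interpolation=cv2.INTER_CUBIC)[:,:,::-1])
o=measure(s)
Rm,t,K=cam(s); v,u=np.mgrid[:420,:560]
Q=((np.stack([u,v,np.ones_like(u)],-1)@np.linalg.inv(K).T)*s['z_map'][...,None]-t)@Rm
roi=np.zeros((420,560),bool); roi[140:250,225:335]=1
m=(Q[...,2]>.092)&(Q[...,2]<.106)&roi
r=cv2.minAreaRect(Q[m][:,:2].astype(np.float32)); print('bar',r)
l2=cv2.fitLine(Q[m][:,:2].astype(np.float32),cv2.DIST_L2,0,.01,.01).ravel(); a=np.arctan2(l2[1],l2[0]); print('bar angle',np.degrees(a))
for c in(np.array(r[0]),np.array([.5613,.041]),np.array([.5618,.0403])):
    d=o['green'][:2]-c; print('green',ang(d),'offset mm',1e3*(d[1]*np.cos(a)-d[0]*np.sin(a)))
E
```

```text
clock: 12.08
tool_pos: [0.56, 0.0392, 0.091]
orientation: [-180.0, -0.1, 160.3]
force: [-0.9, 0.1, -0.0]
opening: 0.0407
clock: 12.5
tool_pos: [0.5601, 0.0391, 0.2329]
tool_pos: [0.5605, 0.0393, 0.2315]
orientation: [180.0, -0.0, -169.4]
tool_pos: [0.5606, 0.0393, 0.2314]
orientation: [180.0, -0.0, -139.6]
tool_pos: [0.5606, 0.0393, 0.2314]
orientation: [180.0, -0.0, -109.7]
tool_pos: [0.5606, 0.0393, 0.2314]
orientation: [180.0, -0.0, -79.7]
clock 14.17 pos [0.5606 0.0393 0.2314] rpy [179.98  -0.   -79.73] F [-0.9  0.2 -0.9] open 0.0438
shift shares [-0.0068 -0.0059  0.6922] turn shares [ 5.0e-05 -1.0e-05 -3.6e-04] deg [ 0.02 -0.   -0.13]
green 90 [248.4 172.4] depth z 0.0644 [0.5728 0.073  0.0625]
red 91 [315.5 167.3] depth z 0.0638 [0.5876 0.016  0.0625]
bar ((0.5615196228027344, 0.041369251906871796), (0.04284955561161041, 0.014491308480501175), 70.04695892333984)
bar angle 70.16858
green 70.40180113660472 offset mm 0.1365469285618381
green 70.26172333928216 offset mm 0.055219002384095106
green 71.43720189559241 offset mm 0.7630441057861793
```

View pics/w3.png

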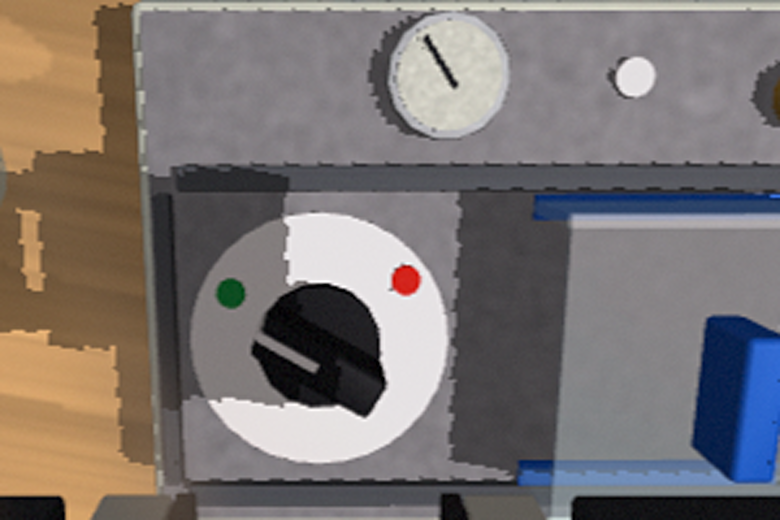

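The picture shows the pointer end at (258,340) of the crop aiming at the green dot (230,293); the bar sits at 70.2° and the dot at 70.4° (the apparent shift is parallax). Now the guard goes home.

```bash
M="python3 -m handwheel"
$M '[[[0.2,-0.004,0],[0,0,0]],[[0.4,-0.008,0],[0,0,0]],[[0.586,-0.013,0],[0,0,0]],[[0.586,-0.013,0],[0,0,0]],[[0.586,-0.013,0],[0,0,0]]]' 0
$M '[[[0,0,0.2],[0,0,0]],[[0,0,0.4],[0,0,0]],[[0,0,0.49],[0,0,0]],[[0,0,0.49],[0,0,0]],[[0,0,0.49],[0,0,0]]]'
$M '[[[0,0,0],[0,0,0]],[[0,0,0],[0,0,0]],[[0,0,0],[0,0,0]],[[0,0,0],[0,0,0]],[[0,0,0],[0,0,0]]]' 1 >/dev/null
$M '[[[0,0,0],[0,0,0]],[[0,0,0],[0,0,0]],[[0,0,0],[0,0,0]],[[0,0,0],[0,0,0]],[[0,0,0],[0,0,0]]]'
python3 -c "
from h import *
go([.5634,.0393,.132],-79.6)"
```

```text
clock: 14.63
tool_pos: [0.5842, -0.0775, 0.2311]
orientation: [180.0, -0.0, -80.3]
force: [0.2, 1.0, -0.3]
opening: 0.0441
clock: 15.05
tool_pos: [0.5841, -0.0749, 0.1335]
orientation: [179.9, -0.0, -79.8]
force: [0.3, 0.2, -1.0]
opening: 0.0439
clock: 15.88
tool_pos: [0.5842, -0.0739, 0.1342]
orientation: [-179.9, 0.1, -79.7]
force: [-4.2, 10.0, 6.1]
opening: 0.012
clock 15.88 pos [ 0.5842 -0.0739  0.1342] rpy [-1.7993e+02  1.1000e-01 -7.9720e+01] F [-4.2 10.   6.1] open 0.012
shift shares [-0.5754  0.0014  0.0124] turn shares [-0.00019  0.00032 -0.00032] deg [-0.07  0.11 -0.12]
```

```bash
M="python3 -m handwheel"
$M '[[[-0.06,0,0],[0,0,0]],[[-0.12,0,0],[0,0,0]],[[-0.18,0,0],[0,0,0]],[[-0.24,0,0],[0,0,0]],[[-0.3,0,0],[0,0,0]]]' | egrep 'pos|force'
$M '[[[-0.06,0,0],[0,0,0]],[[-0.12,0,0],[0,0,0]],[[-0.18,0,0],[0,0,0]],[[-0.22,0,0],[0,0,0]],[[-0.22,0,0],[0,0,0]]]' | egrep 'pos|force'
for i in 1 2 3; do $M '[[[-0.008,0,0],[0,0,0]],[[-0.016,0,0],[0,0,0]],[[-0.016,0,0],[0,0,0]]]' | egrep 'pos|force'; done
```

```text
tool_pos: [0.5736, -0.0156, 0.1343]
force: [0.3, -2.6, 4.6]
tool_pos: [0.5654, 0.0288, 0.1342]
force: [-1.7, 0.1, 5.3]
tool_pos: [0.5651, 0.031, 0.1342]
force: [-2.3, 0.4, 6.7]
tool_pos: [0.5645, 0.034, 0.1342]
force: [-1.0, -0.2, 7.0]
tool_pos: [0.564, 0.0371, 0.1342]
force: [-1.5, -0.6, 5.8]
```

```bash
M="python3 -m handwheel"
for i in 1 2; do $M '[[[-0.008,0,0],[0,0,0]],[[-0.016,0,0],[0,0,0]],[[-0.016,0,0],[0,0,0]]]' | egrep 'pos|force'; done
```

```text
tool_pos: [0.5635, 0.0395, 0.1342]
force: [0.6, -5.6, 4.7]
tool_pos: [0.5634, 0.0398, 0.1343]
force: [7.7, -20.5, 1.0]
```

```bash
M="python3 -m handwheel"
$M '[[[0.012,0,0],[0,0,0]],[[0.012,0,0],[0,0,0]],[[0.012,0,0],[0,0,0]],[[0.012,0,0],[0,0,0]],[[0.012,0,0],[0,0,0]]]' 0
$M '[[[0,0,0],[0,0,0]],[[0,0,-0.1],[0,0,0]],[[0,0,-0.3],[0,0,0]],[[0,0,-0.5],[0,0,0]],[[0,0,-0.5],[0,0,0]]]' |head -2
python3 - <<'E'
from meas import *
go([.5634,.0398,.24],-79.6)
s=snapshot('wrist')
hsv=cv2.cvtColor(s['color'],cv2.COLOR_RGB2HSV)
Rm,t,K=cam(s); v,u=np.mgrid[:420,:560]
Q=((np.stack([u,v,np.ones_like(u)],-1)@np.linalg.inv(K).T)*s['z_map'][...,None]-t)@Rm
m=(Q[...,2]>.139)&(Q[...,2]<.149)&(hsv[...,0]>108)&(hsv[...,0]<128)&(hsv[...,1]>150); m[250:]=0
print('fin top',np.median(Q[m],0))
cv2.imwrite('pics/w4.png',s['color'][:,:,::-1])
E
```

```text
clock: 18.38
tool_pos: [0.563, 0.0408, 0.1334]
orientation: [180.0, 0.0, -79.7]
force: [-0.1, 1.1, -0.6]
opening: 0.0394
clock: 18.8
tool_pos: [0.567, 0.0409, 0.2419]
clock 18.8 pos [0.567  0.0409 0.2419] rpy [-1.7931e+02 -1.0000e-02 -7.9630e+01] F [1.  1.  1.7] open 0.0438
shift shares [0.0022 0.019  0.0095] turn shares [-1.9e-03 -2.0e-05 -8.0e-05] deg [-0.69 -0.01 -0.03]
fin top [0.56322394 0.04109604 0.14352806]
```

View pics/w4.png

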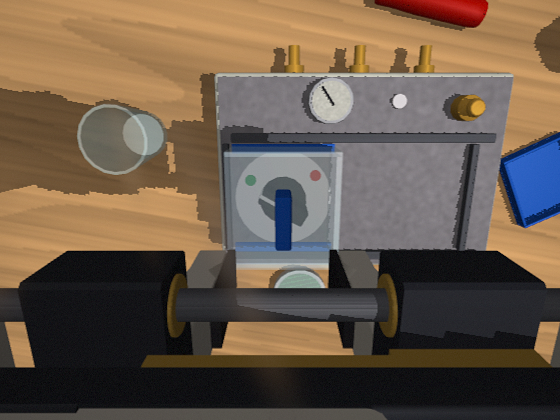

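The guard stands home over the knob with its +y edge at the stop (fin at (283,215)). Through it the pointer still aims at the green dot (250,180), and the beaker, tray and weight stand as before.

```bash
python3 -m handwheel '[[[0,0,0],[0,0,0]],[[0,0,0],[0,0,0]],[[0,0,0],[0,0,0]]]'; python3 -c "
from plant import *
print(close_job())"
```

```text
clock: 19.1
tool_pos: [0.5625, 0.04, 0.2324]
orientation: [179.9, -0.0, -79.7]
force: [0.1, 0.7, 0.5]
opening: 0.0441
the job is handed in; nothing more can be done
None
```

The job is handed in at about 19 s, with the guard home over the knob and the pointer on the green dot. No verdict is reported on hand-in.

- **Opening the guard:** I gripped the fin and slid it until it met its open stop, at 26 N.
- **Turning the knob:** I gripped the bar and turned it 131° clockwise. The look afterwards put the bar at 70.2° and the green dot at 70.4°. Depending on the centre used, the pointer line misses the dot's centre by 0.1 to 0.8 mm, inside the 3 mm allowed.
- **Closing the guard:** I slid it back until it met the home stop, at about 21 N, then let go and rose clear.
- **Last checks:** The fin measured (0.563, 0.041), in line with the knob. The fingers travelled about 115 mm from stop to stop, matching the stated 115 mm. Through the closed guard the pointer still aimed at the green dot by eye; I did not measure it again there. The bystanders in that view looked undisturbed. The vial, reagent bottle and most of the screwdriver were out of that view, and I did not look at them again.

No check failed. The one disagreement was that the first estimates of the knob's axis, from the images and from the grip, differed by 1 to 2 mm. The jaws took up that difference when they closed on the bar.

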